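# Run the spice grinder by holding its sprung dial at the third click

### The job

Take the spice jar with the blue label, set it down (do not drop it) upright and fully home in the round well of the white electric grinder, and let go of it. Then grip the grinder's spring-return dial and turn it clockwise past its first two clicks to the third, the orange mark with three dots, and finish while still gripping and holding it there, because it springs back to off when let go. Leave the other spice jar, the small cup and the soap dish where they stand.

Things in the scene. Friction and masses are not known exactly. Their poses are not given: they have to be found in the camera images.
- spice_b: spice jar with a blue label and a black cap with a blue disc on top, round, 41 mm in diameter, 105 mm tall, about 0.11 kg, standing loose behind the grinder (the two jars swap places). Origin at the centre of its underside, z up along the jar
- spice_a: the other spice jar, same size, with a red and white label and an orange-rimmed disc on its black cap: a bystander. Origin at the centre of its underside
- cup_4: small white cup standing upside down, 62 mm wide (84 mm with the handle), 53 mm tall: a bystander in the back left corner. Origin at the centre of its underside
- soap_dish: white soap dish with green soap, 88 by 123 mm, 32 mm tall: a bystander behind the sink, left of the tap, whose spout arches about 300 mm high over the sink. Origin at the centre of its underside
- grinder: white electric spice grinder, fixed to the worktop: a housing 150 mm (its x) by 230 mm (its y), top face 50 mm above the worktop. Origin at the centre of its underside; its x points away from the robot and its y to the left, give or take its yaw. The round well (mouth with a steel rim) lies at x 0, y +65 mm, the axis of the black dial at x 0, y -65 mm
- well_floor (a point): centre of the well's flat floor, 32 mm above the worktop. The well is round, 48 mm in diameter and 18 mm deep, its mouth at 50 mm height; a jar standing home has its underside here
- dial_grip (a point): point on the dial's upright axis, inside its grip bar, 78 mm above the worktop, turning with the dial. The grip bar is 54 mm long (along this point's x, the +x end carries the orange pointer line), 14 mm wide (along y); it stands from 58 mm to 87 mm above the worktop, on a round skirt of 31 mm radius. With the dial off its x stands 0.6 rad anticlockwise of the grinder's x
- dial (a joint): angle of the dial, rad, growing clockwise seen from above: 0 off (where it starts), clicks at 0.4 (one dot), 0.8 (two dots) and 1.2 (three dots, the last one orange); stop at 1.26. A return spring of 0.06 N m at off to 0.12 N m at the third click, with about 0.04 N m more or less at each click, turns it all the way back whenever it is let go; it rests in no click by itself
There are look-alikes about, which are no part of the job. Leave any pink, purple or yellow look-alike of the spice_b alone.

How it is judged (in metres and radians):
On the way, in this order (a step that is already met when the one before it is completed fails the run):
1. the jar with the blue label stands home in the well, let go (horizontal distance between spice_b and well_floor below 0.007 m and z of spice_b in the frame of well_floor below 0.004 m and angle between spice_b's own z axis and vertical below 0.08 rad and contact force between the fingers and spice_b below 0.1 N), for 0.2 s.
2. the dial is at its third click, turned by the fingers, with the jar in the well (value of joint dial above 1.08 rad and contact force between the fingers and grinder above 1 N and horizontal distance between spice_b and well_floor below 0.007 m), for 0.3 s.
At the end, for the whole second after the job is handed in: The fingers hold the dial (more than 1 N of contact) at its third click, above 1.08 rad, through the last second; the jar with the blue label stands in the well within 7 mm of its centre, 4 mm of its floor and 0.08 rad of upright, untouched by the fingers (all of step 2 and z of spice_b in the frame of well_floor below 0.004 m and angle between spice_b's own z axis and vertical below 0.08 rad and contact force between the fingers and spice_b below 0.1 N); the arm keeps its last pose, push and grip.
It fails at once if the jar is dropped into the well from above (horizontal distance between spice_b and well_floor below 0.03 m and contact force between the fingers and spice_b below 0.05 N and z of spice_b in the frame of well_floor above 0.008 m and linear speed of spice_b above 0.4 m/s).
It fails at once if the other spice jar is moved by more than 30 mm or tipped (distance of spice_a from where it was at the start of the episode above 0.03 m or angle between spice_a's own z axis and vertical above 0.5 rad).
It fails at once if the small cup or the soap dish is moved by more than 30 mm (distance of any of cup_4, soap_dish from where it was at the start of the episode above 0.03 m).
It also fails if it takes over 45 s, if anything falls off the work surface, if the arm or the gripper's body presses on something with over 40 N, if the wrist force passes 120 N, or if a joint passes its speed limit or range.

### The arm

A 6-joint arm with a two-finger parallel gripper is mounted at the origin on a cart in front of the work surface, level with it; the furniture and walls round the work are solid. World frame = base frame: x ahead of the robot, y to its left, z up, the work surface at z = 0. Lengths are in m, angles in degrees, forces in N, time in s.
With the tool pointing down it reaches from about 0.3 to 0.75 m from the base axis. Payload 8.5 kg.
Tool frame: the origin (TCP) lies at the very end of the fingers, on their centre line; the grasp point (between the pads) lies 19 mm behind it (env.hold_point_z is the distance from the TCP to the grasp point, in m); z points along the fingers, y is the line along which they close (so a half turn about z gives the same grasp; the last joint's range is limited). The gripper opens to 85 mm and grips with 20 to 120 N. Pads are 22 mm wide; open, the fingers measure 114 mm over their backs; the gripper's body (76 mm by 85 mm) begins 54 mm behind the grasp point. The pads swing forward as they close: fully open they stand 13 mm farther back than shut.
Start: joints at [-12.336, 21.807, 74.336, -0, 83.858, -12.336], TCP at [0.55, 0, 0.198] pointing down, gripper open.
Joint ranges: [-178.18, 178.18], [-50.72, 133.34], [12.68, 142.11], [-81.47, 261.47], [9.98, 163.14], [-165.26, 165.26]. Speed limits (degrees/s): [136.94, 136.94, 180, 180, 180, 180].

### API

Orientations are given as a 3x3 rotation matrix whose columns are the frame's x, y, z axes.
In Python, from rig import env, optics gives the robot as it stands.
- The arm moves only by the shell command python3 -m jog 'ROWS' [OPENING] [FORCE]. ROWS is JSON, a list of rows, each an object with "linear": the shift along the tool's x, y, z in units of 40 mm (1.0 is 40 mm), a list of three; "roll": the turn about the tool's z in units of 5 degrees (1.0 is 5 degrees). A call has 1 to 12 rows; each row shifts and turns the commanded pose from where the row before left it, along the tool's axes as they then stand; what a row does not reach is not made up. A row lasts 1/12 s, in which the tool goes at most 41.7 mm and 7.16 degrees, less where a joint would pass 70% of its speed; a pose out of reach is approached as far as the arm can. A call is refused whole if a number of a shift passes 1 or a number of a turn 1, either way. A call with a gripper value outside its range is refused whole. OPENING is the opening, from -1 (shut) to 1 (fully open), set as the call begins (- or left out, the last holds). The fingers move at their own pace and stop on an object; FORCE is the grip in N (left out, the last holds). Time passes only in rows, so rows that do not move let the fingers close. It gives the time, the measured TCP pose, the force, the opening and the grip force at its end, in the units of the state.
- env.observe(): the state, without advancing time (a new reading comes with each control period).
- optics.get_image(name): name is "scene" or "side" or "wrist"; returns the picture (384x512x3 uint8, red, green, blue); there is no depth.
- optics.calibration(name): a dict with "fov_y" (degrees; the focal length in pixels is half the picture's height over the tangent of half this angle, whatever the lens; pixels are square), "cx", "cy" (the principal point, pixels), "T" (4x4, takes a point from camera to world coordinates). Camera axes: x right, y down, z forward; pixel columns grow to the right and rows downward; lengths in m; the calibration is good to about 2 mm. A picture is of the moment at which its call begins: read the wrist's pose just before it. calibration takes no time and is no camera call; for the wrist camera it gives the pose at the moment of the call.
- env.close_job(): hands the job in; it is judged then, once.
The state is a dict: "time_s": time; "q": joint angles; "qvel": joint speeds; "joint_efforts": joint torques, N m; "position": TCP position; "tool_rot": TCP orientation; "ft_force": force on the tool from outside, world axes, zero at the start; "wrist_torque": the same for the moment, N m; "grip_width": finger opening in m; "gripper_force": force on a finger pad.
Only numpy, scipy, OpenCV 4.12 (cv2) and the standard library are available. Lean on these libraries where they do the work, as an engineer would, in place of code of your own. Each camera call takes 0.05 s, during which the arm holds its last target. There are 200 camera calls.

## Working session

There is one attempt and no reset: what is moved stays moved. The work goes in short steps, Python scripts to look and compute and a shell command to move; the robot and the scene stay as the last step left them, time stands still between calls to the robot, and variables do not carry over. Pictures are saved under pics/ and viewed, at most 10 in all, crops included, and the job is handed in when it is done.

```bash
ls; mkdir -p pics; python3 - <<'E'
from rig import env, optics
import cv2, numpy as np
s=env.observe(); print(s['time_s'],s['position'],s['tool_rot'],s['grip_width'],s['gripper_force'])
for n in ['scene','side','wrist']:
    c=optics.calibration(n); print(n,c['fov_y'],c['cx'],c['cy'],np.round(c['T'],3).tolist(), [k for k in c])
    im=optics.get_image(n); cv2.imwrite(f'pics/{n}0.png',im[:,:,::-1])
a=cv2.imread('pics/scene0.png');b=cv2.imread('pics/side0.png')
E
```

```text
pics
0.0 [5.49652281e-01 9.58510345e-05 1.97608829e-01] [[-1.44642439e-05  9.99998966e-01 -1.43775390e-03]
 [ 9.99999935e-01  1.49813065e-05  3.59622071e-04]
 [ 3.59643239e-04 -1.43774861e-03 -9.99998902e-01]] 0.08559907243461311 0.0
scene 47.92281071987625 252.43852805917564 195.6116694136913 [[0.804, -0.264, 0.533, 0.014], [-0.595, -0.378, 0.709, -0.367], [0.014, -0.887, -0.461, 0.503], [0.0, 0.0, 0.0, 1.0]] ['fov_y', 'cx', 'cy', 'T']
side 50.608188929733046 262.7964770800933 188.0762365934625 [[0.938, -0.181, 0.294, 0.197], [-0.345, -0.462, 0.817, -0.55], [-0.012, -0.868, -0.496, 0.588], [0.0, 0.0, 0.0, 1.0]] ['fov_y', 'cx', 'cy', 'T']
wrist 71.86583896275901 252.18241986588347 194.3106101498583 [[1.0, -0.0, -0.001, 0.549], [-0.001, -0.947, -0.322, 0.083], [-0.001, 0.322, -0.947, 0.372], [0.0, 0.0, 0.0, 1.0]] ['fov_y', 'cx', 'cy', 'T']
```

View pics/scene0.png

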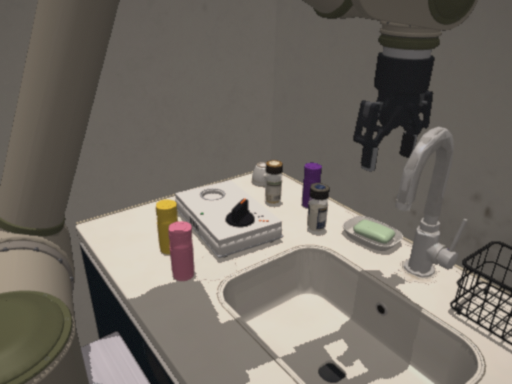

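View pics/side0.png

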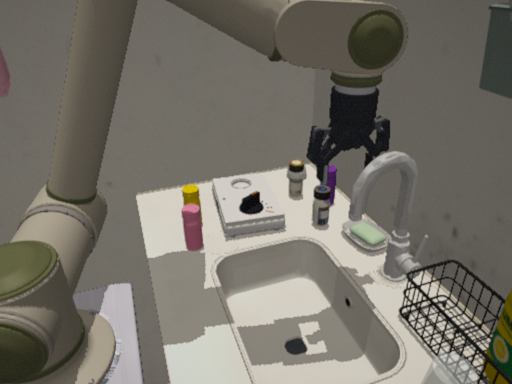

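View pics/wrist0.png

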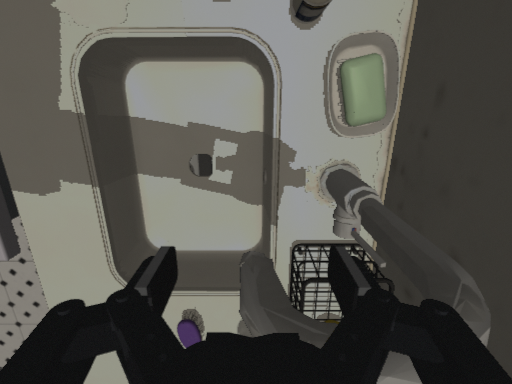

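Candidates in the scene view: the jar at (274,182) has an orange-rimmed cap, so it is spice_a. The jar at (318,207) has a dark cap and looks like spice_b. The purple (312,185), yellow (167,225) and pink (181,250) objects are look-alikes. The grinder is at (225,215), with its well at (212,194) and dial at (240,212). I'll confirm with an enlarged crop.

```bash
python3 - <<'E'
import cv2, numpy as np
a=cv2.imread('pics/scene0.png')[150:260,165:365];b=cv2.imread('pics/side0.png')[150:260,180:380]
a=cv2.resize(a,None,fx=4,fy=4,interpolation=cv2.INTER_CUBIC)[:,:800];b=cv2.resize(b,None,fx=4,fy=4,interpolation=cv2.INTER_CUBIC)
g=lambda i:np.clip(i*1.5,0,255).astype('u1')
cv2.imwrite('pics/cropA.png',g(a));cv2.imwrite('pics/cropB.png',g(b))
E
```

```text
(no output)
```

View pics/cropA.png

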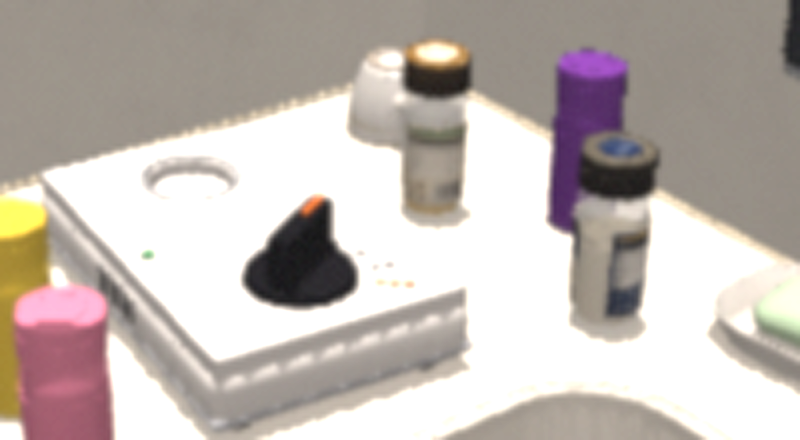

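View pics/cropB.png

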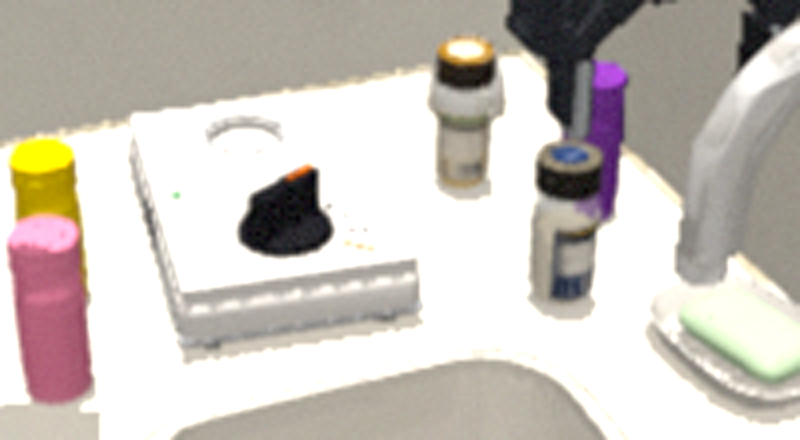

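The crops confirm it: the jar with the blue disc on its cap, at scene (320,187) and side (323,188), is spice_b. The orange-rimmed one is spice_a. Next I'll work out positions.

```bash
cat > h.py <<'E'
import numpy as np
from rig import env, optics
def ray(c,u,v):
    f=192/np.tan(np.radians(c['fov_y']/2)); T=np.array(c['T'])
    return T[:3,3], T[:3,:3]@np.array([(u-c['cx'])/f,(v-c['cy'])/f,1])
def onz(c,u,v,z):
    o,d=ray(c,u,v); return (o+d*(z-o[2])/d[2])[:2]
def tri(rs):
    A=b=0
    for o,d in rs:
        d=d/np.linalg.norm(d);P=np.eye(3)-np.outer(d,d);A=A+P;b=b+P@o
    return np.linalg.solve(A,b)
E
python3 - <<'E'
from h import *
np.set_printoptions(precision=4,suppress=True)
S=optics.calibration('scene');D=optics.calibration('side')
A=lambda u,v:(165+u/4-.4,150+v/4-.4)
B=lambda u,v:(180+u/4-.4,150+v/4-.4)
for n,a,b,z in [('b',(621,148),(571,154),.105),('a',(437,53),(467,50),.105),('purple',(592,62),(607,73),.105),('well',(190,179),(244,133),.05),('dial skirt',(301,271),(286,228),.058),('pointer end top',(318,205),(303,172),.087),
 ('corner near right',(215,362),(183,296),.05),('corner far right',(463,295),(415,262),.05),('corner near left',(45,174),(135,113),.05),('cup',(388,55),None,.053),('soap',(800,320),(757,335),.03),('pink',(61,304),(50,230),.105),('yellow',(10,212),(43,150),.105)]:
    l=[onz(S,*A(*a),z)]; r=[ray(S,*A(*a))]
    if b: l.append(onz(D,*B(*b),z)); r.append(ray(D,*B(*b)))
    print(n,*l, tri(r) if b else '')
# spout
print('spout top',tri([ray(S,432,132),ray(D,388,157)]),'tip',tri([ray(S,407,205),ray(D,355,217)]))
E
```

```text
b [0.6133 0.1964] [0.6151 0.1932] [0.6204 0.2029 0.0996]
a [0.6135 0.3493] [0.6155 0.3444] [0.6223 0.3594 0.0981]
purple [0.6793 0.2878] [0.6863 0.2797] [0.7053 0.3126 0.0879]
well [0.4653 0.3865] [0.4687 0.3847] [0.4729 0.399  0.0422]
dial skirt [0.4498 0.2542] [0.4527 0.2475] [0.4586 0.2661 0.0475]
pointer end top [0.4665 0.2631] [0.4688 0.2605] [0.4723 0.2708 0.0812]
corner near right [0.3755 0.2191] [0.3772 0.2115] [0.3809 0.2272 0.0413]
corner far right [0.5109 0.1986] [0.5162 0.1957] [0.5234 0.2126 0.0383]
corner near left [0.4009 0.4391] [0.4063 0.4402] [0.4102 0.4587 0.0395]
cup [0.6631 0.4588] 
soap [0.6601 0.1035] [0.6823 0.0822] [ 0.7412  0.1605 -0.0334]
pink [0.3013 0.2255] [0.3069 0.2224] [0.3099 0.2432 0.0926]
yellow [0.3214 0.3149] [0.3213 0.3134] [0.3216 0.3151 0.1044]
spout top [ 0.6173 -0.0234  0.2845] tip [ 0.548  -0.0476  0.1901]
```

Positions agree to about 5 mm: spice_b ≈ (0.614, 0.195), dial ≈ (0.451, 0.251), well ≈ (0.467, 0.386). I'll move +y, away from the spout, so the wrist camera sees them from above.

```bash
python3 -m jog '[{"linear":[0.5,0,0]},{"linear":[0.9,0,0]},{"linear":[0.9,0,0]},{"linear":[0.9,0,0]},{"linear":[0.9,0,0]},{"linear":[0.9,0,0]},{"linear":[0.5,0,0]},{"linear":[0,0,0]},{"linear":[0,0,0]},{"linear":[0,0,0]}]' 1 && python3 - <<'E'
from h import *
import cv2
s=env.observe(); print(s['time_s'],s['position'],s['q']); c=optics.calibration('wrist'); im=optics.get_image('wrist')
np.save('pics/w1.npy',np.array([c['fov_y'],c['cx'],c['cy'],*np.ravel(c['T'])]))
cv2.imwrite('pics/w1.png',im[:,:,::-1]); cv2.imwrite('pics/w1b.png',cv2.resize(np.clip(im[:,:,::-1]*1.3,0,255).astype('u1'),(800,600),interpolation=cv2.INTER_CUBIC))
E
```

```text
invalid input
```

The call was probably refused because a row needs both keys.

```bash
python3 -m jog '[{"linear":[0.5,0,0],"roll":0},{"linear":[0.9,0,0],"roll":0},{"linear":[0.9,0,0],"roll":0},{"linear":[0.9,0,0],"roll":0},{"linear":[0.9,0,0],"roll":0},{"linear":[0.9,0,0],"roll":0},{"linear":[0.5,0,0],"roll":0},{"linear":[0,0,0],"roll":0},{"linear":[0,0,0],"roll":0},{"linear":[0,0,0],"roll":0}]' 1 && cat > look.py <<'E'
from h import *
import cv2,sys
n=sys.argv[1]
s=env.observe(); print(s['time_s'],s['position'],np.round(s['q'],1)); c=optics.calibration('wrist'); im=optics.get_image('wrist')
np.save(f'pics/{n}.npy',np.array([c['fov_y'],c['cx'],c['cy'],*np.ravel(c['T'])]))
cv2.imwrite(f'pics/{n}.png',im[:,:,::-1]); cv2.imwrite(f'pics/{n}b.png',cv2.resize(np.clip(im[:,:,::-1]*1.3,0,255).astype('u1'),(800,600),interpolation=cv2.INTER_CUBIC))
E
python3 look.py w1
```

```text
time_s: 0.98
position: [0.55, 0.2193, 0.198]
tool_rot: [[0.0, 1.0, -0.0], [1.0, -0.0, -0.0], [-0.0, -0.0, -1.0]]
ft_force: [-0.7, -0.2, -1.0]
grip_width: 0.0852
gripper_force: 0.0
0.9833 [0.54997772 0.21926485 0.19801008] [10.3 26.1 67.3 -0.  86.6 10.3]
```

View pics/w1b.png

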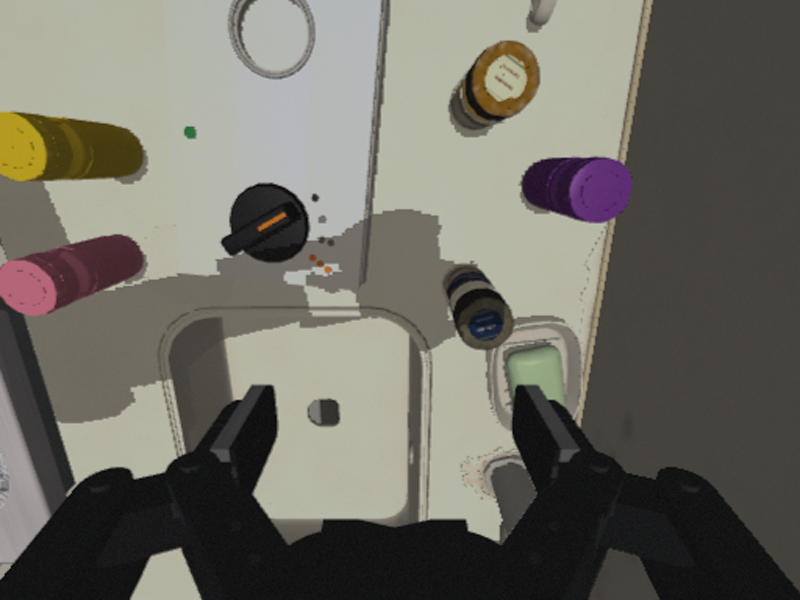

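The wrist view shows, in enlarged pixels: the blue-disc jar cap at (487,322), the orange cap at (504,79), the well mouth at (272,33), the dial skirt at (270,222), and the grinder's far edge from (384,0) to (362,285).

```bash
cat >> h.py <<'E'
def load(n):
    a=np.load(f'pics/{n}.npy'); return dict(fov_y=a[0],cx=a[1],cy=a[2],T=a[3:].reshape(4,4))
np.set_printoptions(precision=4,suppress=True)
E
python3 - <<'E'
from h import *
import cv2
c=load('w1'); k=1/1.5625
P=lambda u,v,z:onz(c,(u+.5)*k-.5,(v+.5)*k-.5,z)
print('b',P(487,322,.105),'a',P(504,79,.105),'purple',P(600,190,.12))
print('well',P(272,33,.05),'dial skirt',P(270,222,.058),'bar end',P(290,213,.087), P(228,245,.087))
print('far edge',P(385,2,.05),P(366,284,.05),'LED',P(190,132,.05),'soap edge',P(490,370,.03),'a',P(471,120,0))
# refine: blue disc centroid & black skirt
im=cv2.imread('pics/w1.png').astype(int)
B,G,R=im[...,0],im[...,1],im[...,2]
m=(B>R+25)&(B>G+15); m[:185]=0;m[230:]=0;m[:,:290]=0;m[:,335:]=0
v,u=np.nonzero(m); print('disc',len(u),onz(c,(u.min()+u.max())/2,(v.min()+v.max())/2,.105),onz(c,u.mean(),v.mean(),.105))
m=(im.max(2)<60); m[:110]=0;m[170:]=0;m[:,:135]=0;m[:,200:]=0
cn,_=cv2.findContours(m.astype('u1'),0,2); h=max(cn,key=cv2.contourArea);print('skirt box',cv2.boundingRect(h),cv2.minEnclosingCircle(h))
E
```

```text
b [0.6133 0.1974] a [0.6125 0.3476] purple [0.6704 0.2866]
well [0.4669 0.3848] dial skirt [0.4556 0.2599] bar end [0.4784 0.2698] [0.4334 0.248 ]
far edge [0.5432 0.4024] [0.5261 0.209 ] LED [0.4018 0.3232] soap edge [0.6374 0.1205] a [0.6125 0.3353]
disc 58 [0.6127 0.1908] [0.6123 0.1908]
skirt box (142, 117, 56, 51) ((168.50650024414062, 145.09739685058594), 28.66122817993164)
```

```bash
python3 -m jog '[{"linear":[-0.1,0.3,0],"roll":0},{"linear":[-0.2,0.5,0],"roll":0},{"linear":[-0.2,0.5,0.2],"roll":0},{"linear":[-0.1,0.275,0.5],"roll":0},{"linear":[0,0,0.6],"roll":0},{"linear":[0,0,0.4],"roll":0},{"linear":[0,0,0.2],"roll":0},{"linear":[0,0,0],"roll":0},{"linear":[0,0,0],"roll":0},{"linear":[0,0,0],"roll":0}]' 1 && python3 look.py w2; python3 - <<'E'
import cv2
im=cv2.imread('pics/w2.png'); cv2.imwrite('pics/w2c.png',cv2.resize(im[150:350,130:400],None,fx=2.9,fy=2.9,interpolation=cv2.INTER_CUBIC))
E
```

```text
time_s: 1.87
position: [0.6137, 0.1958, 0.1238]
tool_rot: [[0.0, 1.0, 0.003], [1.0, -0.0, 0.0], [0.0, 0.003, -1.0]]
ft_force: [-0.7, 0.7, -0.0]
grip_width: 0.0854
gripper_force: 0.0
1.8667 [0.6137 0.1958 0.1238] [ 7.2 34.4 65.  -0.  80.4  7.2]
```

View pics/w2c.png

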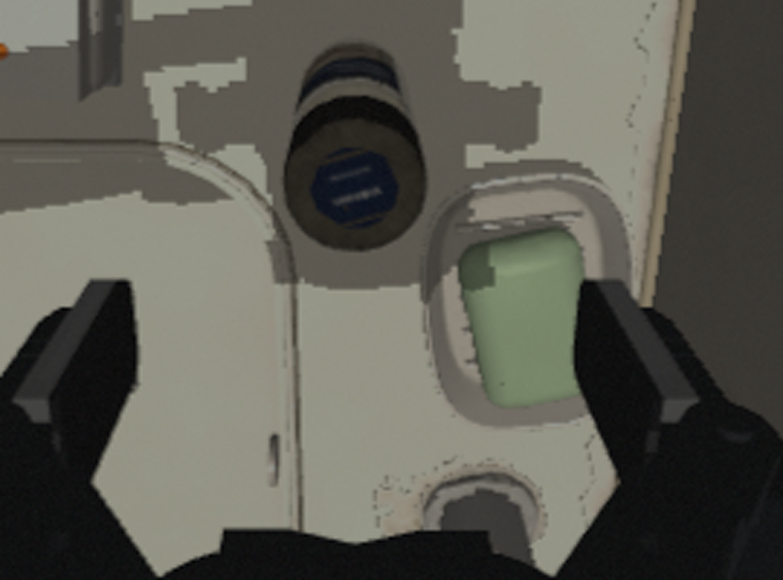

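The cap disc sits at crop (355,187), full image (252,214), and is centred between the fingers across their closing line. I'll work out the offset along the other axis.

```bash
python3 - <<'E'
from h import *
c=load('w2')
for v in (213,214,215): print(onz(c,252.3-.3,v-.3,.105))
E
```

```text
[0.6127 0.1971]
[0.6127 0.1963]
[0.6127 0.1954]
```

It's centred to about 1 mm. I'll go down and close.

```bash
python3 -m jog '[{"linear":[0,-0.02,0.2],"roll":0},{"linear":[0,0,0.4],"roll":0},{"linear":[0,0,0.5],"roll":0},{"linear":[0,0,0.5],"roll":0},{"linear":[0,0,0.3],"roll":0},{"linear":[0,0,0.1],"roll":0},{"linear":[0,0,0],"roll":0},{"linear":[0,0,0],"roll":0}]' 1 && python3 -m jog '[{"linear":[0,0,0],"roll":0},{"linear":[0,0,0],"roll":0},{"linear":[0,0,0],"roll":0},{"linear":[0,0,0],"roll":0},{"linear":[0,0,0],"roll":0},{"linear":[0,0,0],"roll":0},{"linear":[0,0,0],"roll":0},{"linear":[0,0,0],"roll":0}]' -1 40
```

```text
time_s: 2.58
position: [0.6126, 0.1961, 0.043]
tool_rot: [[-0.0, 1.0, 0.001], [1.0, 0.0, 0.0], [0.0, 0.001, -1.0]]
ft_force: [-0.6, -0.2, 0.7]
grip_width: 0.0854
gripper_force: 0.0
time_s: 3.25
position: [0.6125, 0.1961, 0.0429]
tool_rot: [[-0.0, 1.0, 0.001], [1.0, 0.0, 0.0], [0.0, 0.001, -1.0]]
ft_force: [-0.5, -0.0, 4.7]
grip_width: 0.0395
gripper_force: 40.2
```

Grasped at 39.5 mm and 40 N. Now I'll lift and move to just short of the well, then look.

```bash
python3 -m jog '[{"linear":[0,0,-0.15],"roll":0},{"linear":[0,0,-0.4],"roll":0},{"linear":[0,0,-0.6],"roll":0},{"linear":[0,0,-0.7],"roll":0},{"linear":[0,0,-0.6],"roll":0},{"linear":[0,0,-0.3],"roll":0},{"linear":[0,0,0],"roll":0}]' && python3 -m jog '[{"linear":[0.2,-0.25,0],"roll":0},{"linear":[0.4,-0.45,0],"roll":0},{"linear":[0.5,-0.6,0],"roll":0},{"linear":[0.5,-0.6,0],"roll":0},{"linear":[0.5,-0.6,0],"roll":0},{"linear":[0.5,-0.6,0],"roll":0},{"linear":[0.325,-0.35,0],"roll":0},{"linear":[0.2,-0.2,0],"roll":0},{"linear":[0,0,0],"roll":0},{"linear":[0,0,0],"roll":0},{"linear":[0,0,0],"roll":0},{"linear":[0,0,0],"roll":0}]' && python3 look.py w3
```

```text
time_s: 3.83
position: [0.6132, 0.1962, 0.1554]
tool_rot: [[-0.0, 1.0, 0.005], [1.0, 0.0, 0.001], [0.001, 0.005, -1.0]]
ft_force: [-0.2, 0.2, -1.8]
grip_width: 0.0395
gripper_force: 40.5
time_s: 4.83
position: [0.467, 0.3201, 0.1518]
tool_rot: [[0.001, 1.0, -0.0], [1.0, -0.001, -0.0], [-0.0, -0.0, -1.0]]
ft_force: [-1.1, -0.1, -1.3]
grip_width: 0.0396
gripper_force: 40.6
4.8333 [0.467  0.3201 0.1518] [22.5 25.5 76.2 -0.  78.3 22.5]
```

View pics/w3b.png

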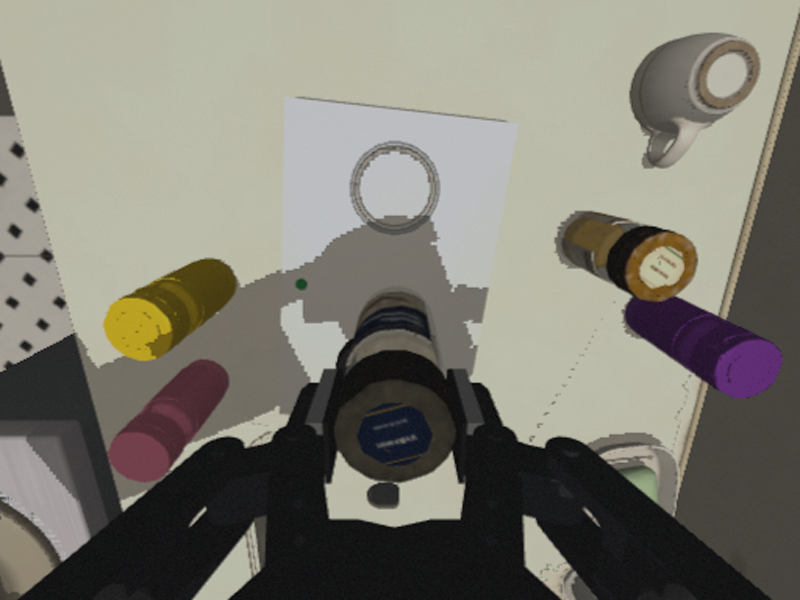

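The well rim is centred at (395,188) in the enlarged view, and the held jar's cap disc at (394,434).

```bash
python3 - <<'E'
from h import *
import cv2
from scipy.optimize import least_squares
c=load('w3'); k=1/1.5625
P=lambda u,v,z:onz(c,(u+.5)*k-.5,(v+.5)*k-.5,z)
print('well',P(395,188,.05),[P(*p,.05) for p in [(350,187),(440,187),(395,141),(395,235)]])
print('cap',P(394,434,.214),'cap box',P(335,420,.214),P(457,420,.214), P(394,481,.214))
print('edges L',P(284,97,.05),P(283,250,.05),'R',P(517,125,.05),P(487,290,.05))
# project circles on photo: match gradient for inner (24mm) & search centre
g=cv2.cvtColor(cv2.imread('pics/w3.png'),6).astype('f4'); g=cv2.GaussianBlur(g,(0,0),.8)
T=np.array(c['T']); f=192/np.tan(np.radians(c['fov_y']/2))
def proj(p):
    q=(p-T[:3,3])@T[:3,:3]; return q[:,0]/q[:,2]*f+c['cx'],q[:,1]/q[:,2]*f+c['cy']
th=np.linspace(0,2*np.pi,180)
best=[]
for r in (.024,.026,.028,.029,.03):
  for x in np.arange(.455,.480,.0005):
    for y in np.arange(.372,.398,.0005):
      s=[]
      p=lambda rr:cv2.remap(g,*[a.astype('f4')[None] for a in proj(np.c_[x+rr*np.cos(th),y+rr*np.sin(th),0*th+.05])],1)[0]
      d=np.abs(p(r+.001)-p(r-.001)).mean(); best.append((d,r,x,y))
for r in (.024,.026,.028,.029,.03): print(max(b for b in best if b[1]==r))
E
```

```text
well [0.4667 0.3875] [array([0.4378, 0.3882]), array([0.4957, 0.388 ]), array([0.4668, 0.4157]), array([0.4667, 0.3572])]
cap [0.4661 0.3203] cap box [0.4473 0.3256] [0.4861 0.3255] [0.466  0.3016]
edges L [0.3999 0.4406] [0.391  0.3472] R [0.5418 0.4247] [0.5308 0.3187]
(np.float32(17.944475), 0.024, np.float64(0.4665), np.float64(0.3925))
(np.float32(21.04532), 0.026, np.float64(0.4625), np.float64(0.3875))
(np.float32(19.056978), 0.028, np.float64(0.4665), np.float64(0.3855))
(np.float32(25.741), 0.029, np.float64(0.4665), np.float64(0.387))
(np.float32(21.093763), 0.03, np.float64(0.4665), np.float64(0.3865))
```

Well at (0.4666, 0.387), and the jar axis coincides with the TCP. I'll move over it and descend to just above the mouth.

```bash
python3 -m jog '[{"linear":[0.15,0,0],"roll":0},{"linear":[0.35,0,0],"roll":0},{"linear":[0.5,-0.01,0],"roll":0},{"linear":[0.4,0,0.1],"roll":0},{"linear":[0.2,0,0.3],"roll":0},{"linear":[0.075,0,0.4],"roll":0},{"linear":[0,0,0.3],"roll":0},{"linear":[0,0,0.15],"roll":0},{"linear":[0,0,0],"roll":0},{"linear":[0,0,0],"roll":0},{"linear":[0,0,0],"roll":0}]' && python3 - <<'E'
from h import *
import cv2
c=optics.calibration('wrist'); im=optics.get_image('wrist'); s=env.observe();print(s['position'])
cv2.imwrite('pics/w4.png',im[:,:,::-1])
g=cv2.GaussianBlur(cv2.cvtColor(im,cv2.COLOR_RGB2GRAY).astype('f4'),(0,0),.8)
T=np.array(c['T']); f=192/np.tan(np.radians(c['fov_y']/2))
def proj(p):
    q=(p-T[:3,3])@T[:3,:3]; return np.c_[q[:,0]/q[:,2]*f+c['cx'],q[:,1]/q[:,2]*f+c['cy']]
o=cv2.resize(im[:,:,::-1],None,fx=3,fy=3,interpolation=cv2.INTER_CUBIC)
th=np.linspace(0,2*np.pi,120); X=s['position']
for (x,y,z,r,col) in [(X[0],X[1],.05,.029,(0,0,255)),(X[0],X[1],X[2]-.043,.0205,(0,255,0)),(X[0],X[1],X[2]+.062,.0205,(255,255,0))]:
    p=proj(np.c_[x+r*np.cos(th),y+r*np.sin(th),0*th+z]); cv2.polylines(o,[np.round((p+.5)*3-.5).astype(int)],1,col,1)
u=proj(np.array([[X[0],X[1],.07]]))[0]*3; a,b=int(u[0])-390,int(u[1])-330
cv2.imwrite('pics/w4c.png',o[max(b,0):b+590,max(a,0):a+780])
E
```

```text
time_s: 5.8
position: [0.4662, 0.3882, 0.1028]
tool_rot: [[0.0, 1.0, 0.001], [1.0, -0.0, 0.001], [0.001, 0.001, -1.0]]
ft_force: [0.4, 1.0, -1.0]
grip_width: 0.0392
gripper_force: 40.6
[0.4662 0.3881 0.103 ]
```

View pics/w4c.png

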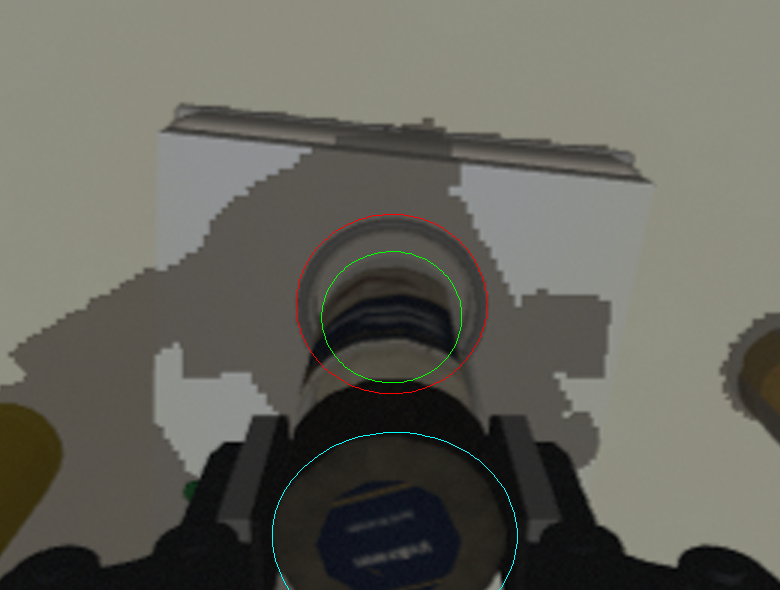

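The overlay shows the rim about 1 mm to the -y side of the TCP and centred in x, with the jar aligned. I'll shift -1.2 mm in y and lower gently into the mouth.

```bash
python3 -m jog '[{"linear":[-0.03,0,0],"roll":0},{"linear":[0,0,0.1],"roll":0},{"linear":[0,0,0.1],"roll":0},{"linear":[0,0,0.1],"roll":0},{"linear":[0,0,0.05],"roll":0},{"linear":[0,0,0.05],"roll":0},{"linear":[0,0,0],"roll":0},{"linear":[0,0,0],"roll":0}]'
```

```text
time_s: 6.52
position: [0.4658, 0.3868, 0.0861]
tool_rot: [[-0.0, 1.0, -0.0], [1.0, 0.0, -0.0], [-0.0, -0.0, -1.0]]
ft_force: [0.6, -0.9, -1.8]
grip_width: 0.0395
gripper_force: 40.6
```

The jar's base is below the mouth with no contact force, so it has entered the well. I'll continue down to the floor.

```bash
python3 -m jog '[{"linear":[0,0,0.05],"roll":0},{"linear":[0,0,0.05],"roll":0},{"linear":[0,0,0.05],"roll":0},{"linear":[0,0,0.05],"roll":0},{"linear":[0,0,0],"roll":0},{"linear":[0,0,0],"roll":0}]'; python3 -m jog '[{"linear":[0,0,0.03],"roll":0},{"linear":[0,0,0.03],"roll":0},{"linear":[0,0,0],"roll":0},{"linear":[0,0,0],"roll":0}]'
```

```text
time_s: 7.02
position: [0.4657, 0.3868, 0.0781]
tool_rot: [[0.0, 1.0, -0.0], [1.0, -0.0, -0.0], [-0.0, -0.0, -1.0]]
ft_force: [-0.8, 1.1, -1.0]
grip_width: 0.0394
gripper_force: 40.6
time_s: 7.35
position: [0.4658, 0.3868, 0.0758]
tool_rot: [[0.0, 1.0, -0.0], [1.0, -0.0, -0.0], [-0.0, -0.0, -1.0]]
ft_force: [-0.2, 0.5, -0.9]
grip_width: 0.0391
gripper_force: 40.6
```

```bash
python3 -m jog '[{"linear":[0,0,0.025],"roll":0},{"linear":[0,0,0.025],"roll":0},{"linear":[0,0,0],"roll":0},{"linear":[0,0,0],"roll":0}]'
```

```text
time_s: 7.68
position: [0.466, 0.387, 0.0749]
tool_rot: [[-0.0, 1.0, 0.001], [1.0, 0.0, 0.001], [0.001, 0.001, -1.0]]
ft_force: [-0.8, -0.1, 6.6]
grip_width: 0.0397
gripper_force: 41.3
```

Floor contact is felt (6.6 N) at exactly the expected height. Releasing and checking.

```bash
python3 -m jog '[{"linear":[0,0,0],"roll":0},{"linear":[0,0,0],"roll":0},{"linear":[0,0,0],"roll":0},{"linear":[0,0,0],"roll":0},{"linear":[0,0,0],"roll":0},{"linear":[0,0,0],"roll":0}]' 0.8 && python3 -m jog '[{"linear":[0,0,-0.1],"roll":0},{"linear":[0,0,-0.3],"roll":0},{"linear":[0,0,-0.5],"roll":0},{"linear":[0,0,-0.7],"roll":0},{"linear":[0,0,-0.7],"roll":0},{"linear":[0,0,-0.4],"roll":0},{"linear":[0,0,0],"roll":0},{"linear":[0,0,0],"roll":0},{"linear":[0,0,0],"roll":0},{"linear":[0,0,0],"roll":0}]' && python3 - <<'E'
from h import *
import cv2
c=optics.calibration('wrist'); im=optics.get_image('wrist')
B,G,R=[im[...,i].astype(int) for i in (2,1,0)]
m=(B>R+15)&(B>G+8); m=m.astype('u1'); n,l,st,ce=cv2.connectedComponentsWithStats(m)
T=np.array(c['T']);
for i in range(1,n):
    if st[i,4]>60: print(st[i],ce[i],onz(c,*ce[i],.137))
cv2.imwrite('pics/w5.png',im[:,:,::-1])
# dial skirt/bar
E
```

```text
time_s: 8.18
position: [0.4658, 0.3868, 0.0737]
tool_rot: [[0.0, 1.0, -0.0], [1.0, -0.0, -0.0], [-0.0, -0.0, -1.0]]
ft_force: [-1.0, 0.2, -0.2]
grip_width: 0.0769
gripper_force: 0.0
time_s: 9.02
position: [0.4653, 0.3865, 0.1804]
tool_rot: [[0.0, 1.0, -0.002], [1.0, -0.0, -0.001], [-0.001, -0.002, -1.0]]
ft_force: [0.1, 0.8, -0.3]
grip_width: 0.0768
gripper_force: 0.0
```

Released and clear. Now over to the dial, then rotate the tool so the pads straddle the bar.

```bash
python3 -m jog '[{"linear":[-0.2,0,0],"roll":-0.4},{"linear":[-0.45,-0.05,0],"roll":0.4},{"linear":[-0.5,-0.05,0],"roll":0},{"linear":[-0.5,-0.05,0],"roll":0},{"linear":[-0.5,-0.05,0],"roll":0},{"linear":[-0.5,-0.05,0],"roll":0},{"linear":[-0.35,0,0],"roll":0},{"linear":[-0.2,0,0],"roll":0},{"linear":[0,0,0],"roll":0}]' && python3 -m jog '[{"linear":[0,0,0],"roll":-0.5},{"linear":[0,0,0],"roll":-1},{"linear":[0,0,0],"roll":-1},{"linear":[0,0,0],"roll":-1},{"linear":[0,0,0],"roll":-1},{"linear":[0,0,0],"roll":-1},{"linear":[0,0,0],"roll":-1},{"linear":[0,0,0],"roll":-1},{"linear":[0,0,0],"roll":-1},{"linear":[0,0,0],"roll":-1},{"linear":[0,0,0],"roll":-1},{"linear":[0,0,0],"roll":-1}]' && python3 -m jog '[{"linear":[0,0,0],"roll":-1},{"linear":[0,0,0],"roll":-1},{"linear":[0,0,0],"roll":-1},{"linear":[0,0,0],"roll":-1},{"linear":[0,0,0],"roll":-1},{"linear":[0,0,0],"roll":-1},{"linear":[0,0,0],"roll":-1},{"linear":[0,0,0],"roll":-1},{"linear":[0,0,0],"roll":-1},{"linear":[0,0,0],"roll":-1},{"linear":[0,0,0],"roll":-1},{"linear":[0,0,0],"roll":-1}]' && python3 -m jog '[{"linear":[0,0,0],"roll":-0.3},{"linear":[0,0,0],"roll":0},{"linear":[0,0,0],"roll":0},{"linear":[0,0,0],"roll":0}]' && python3 - <<'E'
from h import *
import cv2
c=optics.calibration('wrist'); im=optics.get_image('wrist'); s=env.observe();X=s['position'];print(X,s['q'])
np.save('pics/w6.npy',np.array([c['fov_y'],c['cx'],c['cy'],*np.ravel(c['T'])]))
cv2.imwrite('pics/w6.png',im[:,:,::-1])
T=np.array(c['T']); f=192/np.tan(np.radians(c['fov_y']/2))
def proj(p):
    q=(p-T[:3,3])@T[:3,:3]; return np.c_[q[:,0]/q[:,2]*f+c['cx'],q[:,1]/q[:,2]*f+c['cy']]
o=np.clip(cv2.resize(im[:,:,::-1],None,fx=1.5625,fy=1.5625,interpolation=cv2.INTER_CUBIC)*1.6,0,255).astype('u1')
th=np.linspace(0,2*np.pi,120)
for (x,y,z,r,col) in [(.4544,.2573,.058,.031,(0,0,255)),(.4664,.3868,.137,.0175,(0,255,0)),(.4664,.3868,.05,.0285,(255,0,255))]:
    p=proj(np.c_[x+r*np.cos(th),y+r*np.sin(th),0*th+z]); cv2.polylines(o,[np.round((p+.5)*1.5625-.5).astype(int)],1,col,1)
a=np.radians(29.1);e=np.array([np.cos(a),np.sin(a)]);n=np.array([-e[1],e[0]])
p=proj(np.array([[*(np.array([.4544,.2573])+i*.027*e+j*.007*n),.087] for i,j in[(1,1),(1,-1),(-1,-1),(-1,1)]]));cv2.polylines(o,[np.round((p+.5)*1.5625-.5).astype(int)],1,(255,255,0),1)
cv2.imwrite('pics/w6c.png',o)
E
```

```text
time_s: 9.82
position: [0.4564, 0.2577, 0.1815]
tool_rot: [[0.002, 1.0, -0.001], [1.0, -0.002, -0.0], [-0.0, -0.001, -1.0]]
ft_force: [0.5, 0.1, 0.5]
grip_width: 0.077
gripper_force: 0.0
time_s: 10.82
position: [0.4563, 0.2596, 0.1814]
tool_rot: [[-0.846, 0.533, -0.001], [0.533, 0.846, 0.0], [0.001, -0.0, -1.0]]
ft_force: [0.4, -0.5, 0.2]
grip_width: 0.0771
gripper_force: 0.0
time_s: 11.82
position: [0.4564, 0.2596, 0.1814]
tool_rot: [[-0.885, -0.466, -0.001], [-0.466, 0.885, 0.0], [0.0, 0.0, -1.0]]
ft_force: [-1.0, 0.6, -0.1]
grip_width: 0.0769
gripper_force: 0.0
time_s: 12.15
position: [0.4563, 0.2591, 0.1816]
tool_rot: [[-0.875, -0.484, -0.0], [-0.484, 0.875, -0.0], [0.0, 0.0, -1.0]]
ft_force: [-0.1, -0.4, -0.0]
grip_width: 0.0767
gripper_force: 0.0
[0.4564 0.259  0.1817] [  16.6384   20.0297   79.9842    0.0013   79.996  -102.3314]
```

View pics/w6c.png

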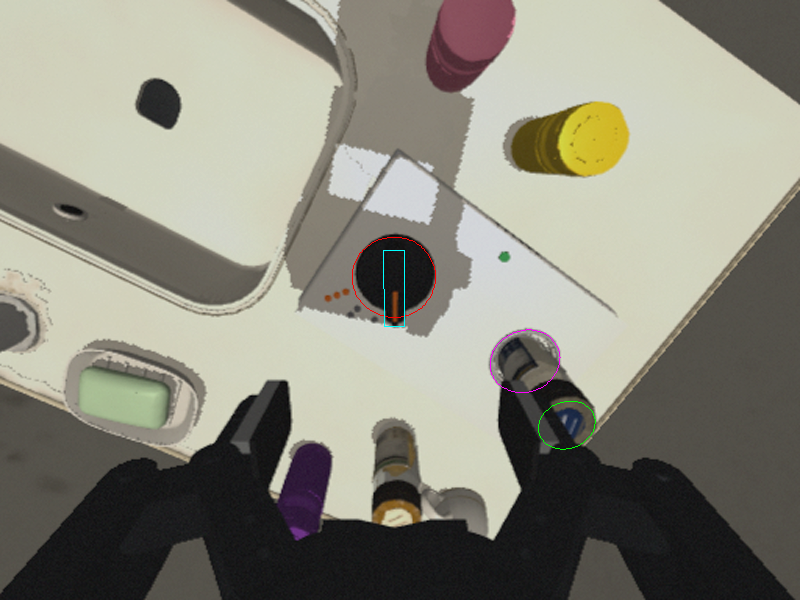

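The dial's bar is vertical in the image at x 395, so the tool is aligned with it. The jar stands in the well with its cap inside the predicted ring, at (567,425). The offset to the axis is about 3.6 mm along tool x. I'll descend and grip.

```bash
python3 -m jog '[{"linear":[0.09,0,0.2],"roll":0},{"linear":[0,0,0.5],"roll":0},{"linear":[0,0,0.6],"roll":0},{"linear":[0,0,0.6],"roll":0},{"linear":[0,0,0.5],"roll":0},{"linear":[0,0,0.3],"roll":0},{"linear":[0,0,0.2],"roll":0},{"linear":[0,0,0.08],"roll":0},{"linear":[0,0,0],"roll":0},{"linear":[0,0,0],"roll":0}]' && python3 -m jog '[{"linear":[0,0,0],"roll":0},{"linear":[0,0,0],"roll":0},{"linear":[0,0,0],"roll":0},{"linear":[0,0,0],"roll":0},{"linear":[0,0,0],"roll":0},{"linear":[0,0,0],"roll":0},{"linear":[0,0,0],"roll":0},{"linear":[0,0,0],"roll":0},{"linear":[0,0,0],"roll":0},{"linear":[0,0,0],"roll":0},{"linear":[0,0,0],"roll":0},{"linear":[0,0,0],"roll":0}]' -1 50
```

```text
time_s: 13.03
position: [0.4536, 0.2571, 0.0631]
tool_rot: [[-0.875, -0.485, 0.001], [-0.485, 0.875, 0.0], [-0.001, -0.0, -1.0]]
ft_force: [0.1, -0.6, -0.3]
grip_width: 0.0766
gripper_force: 0.0
time_s: 14.03
position: [0.4533, 0.257, 0.0626]
tool_rot: [[-0.875, -0.485, -0.0], [-0.485, 0.875, -0.0], [0.0, -0.0, -1.0]]
ft_force: [-0.8, -0.6, 0.0]
grip_width: 0.0001
gripper_force: 0.0
```

The fingers shut on nothing (0.1 mm, 0 N), so the bar isn't between the pads. I've used all my picture views, so I'll measure numerically where the orange pointer is now, in all three cameras.

```bash
cat > orange.py <<'E'
from h import *
import cv2
def orange(im,box):
    h=cv2.cvtColor(im,cv2.COLOR_RGB2HSV); x0,y0,x1,y1=box
    m=((h[...,0]<16)&(h[...,1]>130)&(h[...,2]>60)).astype('u1'); k=np.zeros_like(m);k[y0:y1,x0:x1]=1;m*=k
    n,l,st,ce=cv2.connectedComponentsWithStats(m)
    return [(st[i].tolist(),ce[i].round(1).tolist()) for i in range(1,n) if st[i,4]>3]
E
python3 - <<'E'
from orange import *
rd=lambda n:cv2.imread(f'pics/{n}.png')[:,:,::-1].copy()
bx=dict(scene=(200,185,290,235),side=(220,180,290,225),wrist=(150,100,350,300))
for n in ('scene','side'): print(n,'before',orange(rd(n+'0'),bx[n]))
c=load('w6');print('w6',orange(rd('w6'),bx['wrist']))
s=env.observe();print(s['position'],s['grip_width'],s['gripper_force'],s['wrist_torque'])
for n in bx:
    im=optics.get_image(n); cv2.imwrite(f'pics/{n}7.png',im[:,:,::-1]); print(n,'now',orange(im,bx[n]))
c=optics.calibration('wrist'); np.save('pics/wrist7.npy',np.array([c['fov_y'],c['cx'],c['cy'],*np.ravel(c['T'])]))
def P(c,u,v,z=.087): return onz(c,u,v,z)
E
```

```text
scene before [([240, 199, 6, 5, 15], [242.5, 201.2])]
side before [([252, 192, 6, 3, 9], [254.6, 192.9])]
w6 [([219, 185, 4, 4, 13], [220.6, 186.4]), ([214, 187, 3, 4, 12], [215.0, 188.5]), ([252, 187, 2, 19, 38], [252.5, 196.0]), ([208, 189, 4, 4, 13], [209.4, 190.4])]
[0.4533 0.257  0.0626] 8.317020179372529e-05 0.0 [-0.0459 -0.0204  0.048 ]
scene now []
side now [([251, 192, 6, 3, 10], [253.5, 193.0])]
wrist now [([202, 232, 6, 7, 31], [204.5, 235.1]), ([193, 236, 7, 6, 32], [195.9, 238.2]), ([184, 238, 7, 7, 34], [187.3, 241.2])]
```

```bash
python3 - <<'E'
from orange import *
c=load('w6')
print('orange line ends',onz(c,252.5,187,.087),onz(c,252.5,205,.087),'dots w6',[onz(c,*p,.05) for p in ((220.6,186.4),(215,188.5),(209.4,190.4))])
c7=load('wrist7'); print('dots now',[onz(c7,*p,.05) for p in ((204.5,235.1),(195.9,238.2),(187.3,241.2))])
T=np.array(c7['T']); f=192/np.tan(np.radians(c7['fov_y']/2))
R=np.array(env.observe()['tool_rot']);X=np.array(env.observe()['position'])
def pj(p):
    q=(np.array(p)-T[:3,3])@T[:3,:3]; return (q[:2]/q[2]*f+[c7['cx'],c7['cy']]).round(1)
print('TCP px',pj(X),'grasp',pj(X-R[:,2]*.019),'grasp +-20mm y',pj(X-R[:,2]*.019+R[:,1]*.02),pj(X-R[:,2]*.019-R[:,1]*.02),'bar ends top',[pj(X+np.r_[0,0,.087-X[2]]+R[:,0]*a) for a in(.027,-.027)])
im=cv2.cvtColor(cv2.imread('pics/wrist7.png'),cv2.COLOR_BGR2GRAY)
for v in range(200,384,12): print(v,im[v,176:330:5].tolist())
E
```

```text
orange line ends [0.4559 0.2592] [0.4738 0.2691] dots w6 [array([0.4839, 0.2306]), array([0.4895, 0.2259]), array([0.495, 0.221])]
dots now [array([0.4836, 0.2307]), array([0.4894, 0.2259]), array([0.4951, 0.2211])]
TCP px [252.4 226.1] grasp [252.4 238.7] grasp +-20mm y [282.7 238.7] [222.  238.8] bar ends top [array([252.4, 203.3]), array([252.4, 278.4])]
200 [86, 86, 60, 75, 86, 86, 87, 87, 87, 16, 14, 16, 15, 13, 14, 13, 13, 13, 18, 16, 16, 15, 12, 88, 88, 88, 88, 88, 88, 88, 148]
212 [86, 73, 85, 85, 85, 86, 86, 86, 14, 15, 15, 15, 16, 13, 12, 12, 18, 13, 13, 16, 14, 15, 16, 13, 86, 86, 87, 87, 87, 87, 145]
224 [81, 85, 85, 86, 86, 86, 85, 86, 14, 16, 13, 14, 14, 13, 13, 13, 12, 15, 15, 13, 14, 15, 15, 27, 86, 86, 86, 85, 86, 86, 147]
236 [85, 85, 85, 85, 57, 74, 57, 86, 85, 14, 18, 18, 15, 37, 45, 15, 46, 45, 14, 14, 17, 13, 17, 86, 86, 87, 86, 86, 91, 146, 146]
248 [100, 90, 85, 85, 85, 84, 84, 85, 40, 86, 86, 18, 16, 45, 45, 16, 46, 45, 16, 16, 23, 86, 86, 86, 86, 86, 86, 110, 146, 146, 145]
260 [143, 143, 143, 143, 144, 144, 143, 144, 144, 144, 91, 18, 14, 44, 45, 14, 38, 44
[... 670 characters left out ...]
16, 14, 13, 16, 19, 20, 14, 18, 16, 21, 21, 21, 21, 96]
332 [16, 17, 19, 21, 20, 16, 16, 14, 14, 17, 17, 17, 12, 14, 45, 84, 84, 17, 21, 14, 16, 14, 16, 16, 13, 14, 14, 19, 19, 16, 14]
344 [15, 16, 18, 18, 17, 16, 15, 20, 18, 15, 16, 17, 14, 14, 17, 17, 16, 14, 15, 14, 14, 16, 15, 20, 16, 16, 17, 16, 21, 15, 19]
356 [14, 15, 15, 16, 15, 14, 16, 14, 15, 14, 15, 16, 17, 15, 14, 16, 19, 18, 13, 16, 14, 17, 16, 16, 14, 15, 15, 16, 14, 14, 16]
368 [16, 14, 14, 16, 12, 13, 16, 14, 15, 13, 14, 18, 14, 14, 14, 14, 13, 16, 16, 16, 13, 17, 16, 15, 16, 17, 14, 12, 15, 16, 14]
380 [15, 15, 15, 16, 18, 14, 15, 14, 15, 13, 13, 18, 12, 15, 15, 20, 17, 16, 14, 14, 17, 16, 12, 12, 16, 14, 15, 15, 16, 18, 16]
```

Both the gripper reading and the camera profile say the pads are fully shut, yet the pointer hasn't moved in the side view. I'll reopen, then check the pointer pose and forces again.

```bash
python3 -m jog '[{"linear":[0,0,0],"roll":0},{"linear":[0,0,0],"roll":0},{"linear":[0,0,0],"roll":0},{"linear":[0,0,0],"roll":0},{"linear":[0,0,0],"roll":0},{"linear":[0,0,0],"roll":0}]' 0.2; python3 - <<'E'
from orange import *
for n,b in dict(scene=(200,185,290,235),side=(220,180,290,225),wrist=(150,150,350,330)).items():
    im=optics.get_image(n); cv2.imwrite(f'pics/{n}8.png',im[:,:,::-1]); print(n,orange(im,b))
c=optics.calibration('wrist');np.save('pics/wrist8.npy',np.array([c['fov_y'],c['cx'],c['cy'],*np.ravel(c['T'])]))
im=cv2.imread('pics/wrist8.png')
# reddish pixels near the centre columns
for v in range(200,300,8): print(v,[tuple(int(t) for t in im[v,u,::-1]) for u in (238,245,252,259,266)])
for z in (.06,.075,.087):
  print(z,[onz(c,252.4,v,z) for v in (226,240,260)])
E
```

```text
time_s: 14.68
position: [0.4532, 0.257, 0.0626]
tool_rot: [[-0.875, -0.485, -0.0], [-0.485, 0.875, -0.0], [0.0, 0.0, -1.0]]
ft_force: [0.2, -0.0, -0.6]
grip_width: 0.0512
gripper_force: 0.0
scene [([241, 200, 4, 4, 7], [242.3, 201.3])]
side [([252, 193, 4, 2, 5], [253.4, 193.4])]
wrist [([202, 232, 6, 6, 30], [204.4, 235.0]), ([193, 236, 6, 5, 18], [195.1, 237.4]), ([184, 238, 7, 7, 32], [187.2, 241.1]), ([251, 247, 5, 28, 139], [253.0, 260.6])]
200 [(14, 14, 13), (13, 11, 11), (14, 13, 15), (12, 12, 14), (14, 15, 16)]
208 [(15, 16, 15), (15, 14, 15), (16, 15, 14), (14, 14, 14), (16, 16, 16)]
216 [(16, 18, 19), (16, 16, 16), (17, 17, 16), (17, 14, 16), (14, 15, 17)]
224 [(17, 16, 16), (16, 16, 16), (17, 18, 18), (16, 14, 17), (13, 15, 13)]
232 [(17, 15, 16), (18, 20, 20), (16, 16, 16), (15, 16, 14), (13, 12, 13)]
240 [(14, 12, 13), (16, 15, 15), (14, 14, 15), (14, 13, 15), (16, 16, 16)]
248 [(17, 15, 15), (14, 13, 14), (92, 46, 16), (16, 15, 17), (14, 14, 16)]
256 [(88, 85, 79), (15, 14, 14), (92, 45, 14), (17, 14, 17), (88, 86, 80)]
264 [(144, 144, 135), (14, 14, 14), (92, 46, 16), (14, 14, 14), (88, 85, 80)]
272 [(145, 145, 135), (14, 15, 15), (92, 46, 17), (14, 13, 15), (144, 144, 135)]
280 [(145, 144, 135), (145, 144, 135), (144, 144, 134), (145, 145, 136), (145, 145, 136)]
288 [(145, 143, 134), (144, 143, 134), (145, 144, 135), (144, 144, 134), (145, 145, 135)]
296 [(145, 143, 134), (145, 143, 134), (145, 143, 134), (145, 143, 134), (145, 144, 134)]
0.06 [array([0.4542, 0.2576]), array([0.4644, 0.2632]), array([0.4795, 0.2716])]
0.075 [array([0.4479, 0.2541]), array([0.4572, 0.2592]), array([0.4711, 0.2669])]
0.087 [array([0.4429, 0.2513]), array([0.4515, 0.256 ]), array([0.4644, 0.2632])]
```

The bar stands where expected. By pixel separation, the fingertips are roughly 25–30 mm behind the reported TCP, so they closed just over the bar top at 87 mm. That also explains the 39.5 mm grip on the jar: it was on the cap. I'll check this with numbers before going lower.

```bash
python3 - <<'E'
from orange import *
print(env.hold_point_z)
for n in ('w6','wrist8'):
    im=cv2.imread(f'pics/{n}.png').astype(int); c=load(n)
    m=((abs(im-46).max(2)<12)).astype('u1'); m[:200]=0; m[330:]=0
    k,l,st,ce=cv2.connectedComponentsWithStats(m)
    f=192/np.tan(np.radians(c['fov_y']/2)); T=c['T']
    for i in np.argsort(-st[1:,4])[:4]+1: 
        v,u=np.nonzero(l==i); t=v.argmin(); print(n,st[i],'tip px',u[v==v.min()].min(),u[v==v.min()].max(),v.min())
E
```

```text
0.0187
w6 [  373   200   139   130 12335] tip px 446 511 200
w6 [   0  246  121   84 4979] tip px 0 1 246
w6 [321 223  37  67 592] tip px 333 333 223
w6 [148 244  31  46 397] tip px 171 178 244
wrist8 [ 442  260   70   70 2330] tip px 511 511 260
wrist8 [  0 275  76  44 678] tip px 0 3 275
wrist8 [181 238  24  43 368] tip px 197 204 238
wrist8 [301 238  23  43 356] tip px 301 308 238
```

```bash
python3 -m jog '[{"linear":[0,0,0.04],"roll":0},{"linear":[0,0,0.04],"roll":0},{"linear":[0,0,0],"roll":0},{"linear":[0,0,0],"roll":0}]'; python3 -m jog '[{"linear":[0,0,0.04],"roll":0},{"linear":[0,0,0.04],"roll":0},{"linear":[0,0,0],"roll":0},{"linear":[0,0,0],"roll":0}]'
```

```text
time_s: 15.17
position: [0.4532, 0.257, 0.0593]
tool_rot: [[-0.875, -0.485, -0.0], [-0.485, 0.875, -0.0], [0.0, 0.0, -1.0]]
ft_force: [-0.3, 0.3, 0.0]
grip_width: 0.0514
gripper_force: 0.0
time_s: 15.5
position: [0.4532, 0.257, 0.0561]
tool_rot: [[-0.875, -0.485, -0.0], [-0.485, 0.875, -0.0], [0.0, 0.0, -1.0]]
ft_force: [-0.3, 0.8, -0.1]
grip_width: 0.0513
gripper_force: 0.0
```

No contact at 0.056, below the skirt height, which confirms it. Continuing down with force checks.

```bash
python3 -m jog '[{"linear":[0,0,0.05],"roll":0},{"linear":[0,0,0.1],"roll":0},{"linear":[0,0,0.1],"roll":0},{"linear":[0,0,0.05],"roll":0},{"linear":[0,0,0],"roll":0},{"linear":[0,0,0],"roll":0}]'; python3 -m jog '[{"linear":[0,0,0.04],"roll":0},{"linear":[0,0,0.08],"roll":0},{"linear":[0,0,0.08],"roll":0},{"linear":[0,0,0],"roll":0},{"linear":[0,0,0],"roll":0}]'
```

```text
time_s: 16.0
position: [0.4532, 0.257, 0.044]
tool_rot: [[-0.875, -0.485, -0.0], [-0.485, 0.875, -0.0], [0.0, 0.0, -1.0]]
ft_force: [0.2, 0.3, -0.7]
grip_width: 0.0513
gripper_force: 0.0
time_s: 16.42
position: [0.4531, 0.257, 0.036]
tool_rot: [[-0.875, -0.485, -0.001], [-0.485, 0.875, -0.0], [0.001, 0.0, -1.0]]
ft_force: [0.4, 0.2, -0.5]
grip_width: 0.0515
gripper_force: 0.0
```

```bash
python3 -m jog '[{"linear":[0,0,0],"roll":0},{"linear":[0,0,0],"roll":0},{"linear":[0,0,0],"roll":0},{"linear":[0,0,0],"roll":0},{"linear":[0,0,0],"roll":0},{"linear":[0,0,0],"roll":0},{"linear":[0,0,0],"roll":0},{"linear":[0,0,0],"roll":0}]' -1 50
```

```text
time_s: 17.08
position: [0.4531, 0.2575, 0.0365]
tool_rot: [[-0.875, -0.485, -0.0], [-0.485, 0.875, 0.001], [-0.0, 0.001, -1.0]]
ft_force: [-2.0, 4.8, 4.7]
grip_width: 0.0129
gripper_force: 51.3
```

The bar is gripped (12.9 mm, 51 N). Turning clockwise.

```bash
python3 -m jog '[{"linear":[0,0,0],"roll":0.5},{"linear":[0,0,0],"roll":0.7},{"linear":[0,0,0],"roll":0.7},{"linear":[0,0,0],"roll":0.7},{"linear":[0,0,0],"roll":0.7},{"linear":[0,0,0],"roll":0.7},{"linear":[0,0,0],"roll":0.7},{"linear":[0,0,0],"roll":0.7},{"linear":[0,0,0],"roll":0.6},{"linear":[0,0,0],"roll":0},{"linear":[0,0,0],"roll":0}]'
```

```text
time_s: 18.0
position: [0.453, 0.2578, 0.0365]
tool_rot: [[-1.0, 0.017, -0.0], [0.017, 1.0, 0.001], [0.0, 0.001, -1.0]]
ft_force: [-3.4, 5.5, 4.6]
grip_width: 0.0127
gripper_force: 51.3
```

```bash
python3 -m jog '[{"linear":[0,0,0],"roll":0.6},{"linear":[0,0,0],"roll":0.8},{"linear":[0,0,0],"roll":0.8},{"linear":[0,0,0],"roll":0.8},{"linear":[0,0,0],"roll":0.8},{"linear":[0,0,0],"roll":0.8},{"linear":[0,0,0],"roll":0.8},{"linear":[0,0,0],"roll":0.8},{"linear":[0,0,0],"roll":0.8},{"linear":[0,0,0],"roll":0.8},{"linear":[0,0,0],"roll":0},{"linear":[0,0,0],"roll":0}]'; python3 - <<'E'
from orange import *
s=env.observe();R=np.array(s['tool_rot']);print(np.degrees(np.arctan2(R[1,0],R[0,0])),s['wrist_torque'],s['q'])
im=optics.get_image('wrist');c=optics.calibration('wrist');cv2.imwrite('pics/w9.png',im[:,:,::-1]);print(orange(im,(150,150,350,330)))
for n,b in dict(scene=(200,185,290,235),side=(220,180,290,225)).items():
    im=optics.get_image(n); cv2.imwrite(f'pics/{n}9.png',im[:,:,::-1]); print(n,orange(im,b),[onz(optics.calibration(n),*o[1],.087) for o in orange(im,b)])
E
```

```text
time_s: 19.0
position: [0.453, 0.2581, 0.0366]
tool_rot: [[-0.766, 0.643, 0.0], [0.643, 0.766, 0.002], [0.001, 0.002, -1.0]]
ft_force: [-2.4, 8.3, 3.8]
grip_width: 0.013
gripper_force: 51.3
140.00460946068353 [1.2557 0.5613 0.0744] [ 16.5882  29.2805  92.288    0.1201  58.3887 -33.4792]
[([250, 270, 6, 35, 204], [252.5, 286.7])]
scene [] []
side [([254, 195, 4, 2, 6], [255.2, 195.7])] [array([0.4636, 0.2467])]
```

```bash
python3 - <<'E'
from orange import *
im=cv2.imread('pics/w9.png')[:,:,::-1].copy();c=optics.calibration('wrist')
h=cv2.cvtColor(im,cv2.COLOR_RGB2HSV);m=((h[...,0]<16)&(h[...,1]>130)&(h[...,2]>60));m[:265]=0;m[310:]=0;m[:,:240]=0;m[:,265:]=0
v,u=np.nonzero(m);W=np.array([onz(c,a,b,.087) for a,b in zip(u,v)]);l=cv2.fitLine(W.astype('f4'),2,0,.01,.01).ravel()
print('line',W.min(0),W.max(0),'angle',np.degrees(np.arctan(l[1]/l[0])))
for n in('scene','side'):
    im=cv2.imread(f'pics/{n}9.png').astype(int);c=optics.calibration(n);T=np.array(c['T']);f=192/np.tan(np.radians(c['fov_y']/2))
    q=(np.array([.4665,.387,.137])-T[:3,3])@T[:3,:3];p=q[:2]/q[2]*f+[c['cx'],c['cy']]
    a=int(p[0]);b=int(p[1]);s=im[b-14:b+15,a-14:a+15];k=(s[...,0]>s[...,2]+12)&(s[...,0]>s[...,1]+5);vv,uu=np.nonzero(k)
    print(n,'pred',p.round(1),'blue n',len(uu),(uu.mean()+a-14,vv.mean()+b-14,onz(c,uu.mean()+a-14,vv.mean()+b-14,.137)) if len(uu) else '')
E
```

```text
line [0.4542 0.2402] [0.4723 0.2566] angle -40.293995
scene pred [211.3 158.8] blue n 22 (np.float64(211.0), np.float64(158.5), array([0.4668, 0.3888]))
side pred [238.2 153.7] blue n 0
```

The pointer has turned 69° (1.21 rad) and the jar cap is at the predicted home position (within 2 mm). I'll hold briefly, then hand in.

```bash
python3 -m jog '[{"linear":[0,0,0],"roll":0},{"linear":[0,0,0],"roll":0},{"linear":[0,0,0],"roll":0},{"linear":[0,0,0],"roll":0},{"linear":[0,0,0],"roll":0},{"linear":[0,0,0],"roll":0}]' && python3 -c "
from rig import env
print(env.close_job())"
```

```text
time_s: 19.65
position: [0.453, 0.2581, 0.0366]
tool_rot: [[-0.766, 0.642, 0.0], [0.642, 0.766, 0.002], [0.001, 0.002, -1.0]]
ft_force: [-3.8, 8.0, 4.6]
grip_width: 0.0127
gripper_force: 51.3
the job is handed in; nothing more can be done
None
```

I handed the job in at about 20 s: by my measurements the blue-label jar stands home in the well, let go, and the gripper is holding the dial at its third click (about 1.21 rad, 51 N grip); no verdict was returned.

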